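Tap the clamping wedge tight in the shaker tray

ROBOT

A 6-joint arm with a two-finger parallel gripper is mounted at the origin on the work surface. World frame = base frame: x ahead of the robot, y to its left, z up, the work surface at z = 0. Lengths are in mm, angles in degrees, forces in N, time in s.
With the tool pointing down it reaches from about 300 to 850 mm from the base axis. Payload 4.2 kg.
Tool frame: the origin (TCP) lies midway between the tips of the shut fingers; the grasp point (between the pads) lies env.hold_point_z behind it (env.hold_point_z is the distance from the TCP to the grasp point, in mm); z points along the fingers, y is the line along which they close (so a half turn about z gives the same grasp; the last joint's range is limited). The gripper opens to 91 mm and grips with 3 to 60 N. Pads are 32 mm wide; open, the fingers measure 118 mm over their backs; the gripper's body (76 mm by 178 mm) begins 60 mm behind the grasp point.
Start: joints at [74.37, 18.312, 89.639, -0, 72.044, -1.146], TCP at [143.818, 556.74, 213.976] pointing down, gripper open.
Joint ranges: [-177.97, 177.97], [-48.28, 115.42], [12.27, 149.76], [-77.06, 257.06], [2.81, 150.46], [-146.56, 146.56]. Speed limits (degrees/s): [147.25, 147.25, 180, 180, 180, 180].

INTERFACE

Orientations are given as [roll, pitch, yaw] about the fixed x, y, z axes, in that order (R = Rz(yaw) Ry(pitch) Rx(roll)).
In Python, from workcell import env, viewer, spotter gives the robot as it stands.
- The arm moves only by the tool apply_moves, never from a script. Its arguments are lists of equal length, an entry for each row: "delta_pos": the shift along the world's x, y, z normalised to -1 to 1, where 1 is 120 mm, a list of three; "rot": the turn, a rotation vector about the world's x, y, z normalised to -1 to 1, where 1 is 1.5 rad, a list of three; "hand": the opening, from 0 (shut) to 1 (fully open). A call has 1 to 10 rows; each row is the pose to reach, as a shift and turn from the pose commanded when the call began; what a row does not reach only later rows make up. A row lasts 1/12 s, in which the tool goes at most 41.7 mm and 7.16 degrees, less where a joint would pass 70% of its speed; a pose out of reach is approached as far as the arm can. A call with a number of a shift or a turn outside -1 to 1 is refused whole. A call with a gripper value outside its range is refused whole. The fingers move at their own pace and stop on an object; "newtons" is the grip in N (left out, the last holds). Time passes only in rows, so rows that repeat a pose let the fingers close. It gives the time, the measured TCP pose, the force, the opening and the grip force at its end, in the units of the state.
- env.state(): the state, without advancing time (a new reading comes with each control period).
- viewer.grab_frame(name): name is "side" or "top" or "wrist"; returns a dict with "pixels" (480x640x3 uint8, red, green, blue), "camera_matrix" (3x3 intrinsics, pixels), "k1" (the pictures are not rectified: a ray, as slopes to the right and down, at radius r is drawn at 1 + k1 r^2 times it, then the intrinsics apply), "R" (3x3) and "t" (3): a world point X has camera coordinates R X + t; the wrist camera has in their place "mount" (4x4, takes a point from camera to tool coordinates, whose origin is the TCP and whose axes are the flange's). Camera axes: x right, y down, z forward; pixel columns grow to the right and rows downward; lengths in mm; the calibration is good to about 2 mm. A picture is of the moment at which its call begins: read the wrist's pose just before it. There is no depth.
- env.job_done(): hands the job in; it is judged then, once.
Trained networks look in a picture, given as the dict that the camera call returned (one of the last four; its "shot" number tells which), for a name from the list of things; names that differ only in an ending like _2 or _b are one class to them, and where a whole thing is asked for, a point or a joint stands for the part that bears it (a point fixed in the world has none). Each returns a list of dicts, best first, with "score" (0 to 1); they miss things now and then, are a little off and sometimes report something else, mostly with a low value. They report only what shows in the picture. A call takes as long as a camera call. They do not tell look-alikes from the thing itself.
- spotter.trace(picture, query): "mask" (480x640 bool, what is visible of it) and "box" ([centre column, centre row, width, height] in pixels, round what is visible of it).
- spotter.landmark_of(picture, query): "position" ([column, row] in pixels: a listed point, or the origin of a listed thing).
The state is a dict: "time_s": time; "qpos": joint angles; "qvel": joint speeds; "effort": joint torques, N m; "ee_pos": TCP position; "ee_rot": TCP orientation; "force": force on the tool from outside, world axes, zero at the start; "torque": the same for the moment, N m; "gripper_width": finger opening in mm; "gripper_force": force on a finger pad.
Only numpy, scipy, OpenCV 4.12 (cv2) and the standard library are available. Lean on these libraries where they do the work, as an engineer would, in place of code of your own. Each camera call takes 0.05 s, during which the arm holds its last target. There are 200 camera calls.

TASK

The block of culture tubes in the deep shaker tray is loose. Take the mallet from its mat and, using only the mallet, tap the wooden wedge in along its gap with two or more separate taps, drawing the mallet back between them, until the wedge advances no further and clamps the block tight. Then lay the mallet back with its head on the mat and leave the basin, jar and flask where they are.

Things in the scene. Friction and masses are not known exactly. Their poses are not given: they have to be found in the camera images.
- tray: Fixed shaker with a deep open aluminium tray. Origin: centre of its underside on the bench. Outside 222 mm along x, 377 mm along y. Tray floor 30 mm above the bench; walls 6 mm thick all round, top 105 mm above the bench (75 mm deep inside); inside x -105 to +105, y -182.5 to +182.5 mm. The wedge is driven along the tray's +y.
- strike_area (a point): Point on the tray floor behind the wedge, at tray x 5, y -100 mm. The floor from y -182 to 15 mm is empty but for the wedge's thick end; the mallet head goes here. The mallet is too long to lie level inside: its handle must rise over a wall (about 33 degrees clears the +x wall with the head's centre 32 mm above the floor).
- cleat (a point): Foot of the corner of the fixed steel cleat nearest the strike area: flat face at tray x +22 mm, y 17.5 to 172.5 mm, 38 mm high, 22 mm thick. The wedge lies in the narrowing gap between this face and the tube block on its -x side (tube tops 52 mm above the tray floor).
- tight_point (a point): Point on the tray floor (tray x 5, y -7.5 mm) where the wedge's origin stands when the block is clamped and the wedge is tight, its thick end still standing 25 mm out of the gap.
- wedge: Loose wooden wedge, 130 mm long, 34 mm high, 90 g. Origin: underside, middle of the thick flat end (34 mm wide), which is struck. Its own +y runs to the thin end (14.5 mm); the side at x +17 mm is straight and lies along the cleat, the other tapers 0.15 mm per mm. Starts 32 to 46 mm short of tight, takes roughly 1 to 6 N to advance, and stays where it is left.
- wedge_butt (a point): Middle of the wedge's thick end face (the face to strike), 17 mm above its underside.
- block (a joint): Slide of the white tube block (155 mm long, three dark tubes lying in it) in m: grows as the wedge pushes it towards the tray's -x wall; 0.008 = against the wall, clamped. Starts 0.0045 to 0.006. Friction about 2 N.
- mallet: Mallet, about 360 g. Origin: underside of the head at its middle. Black square head 40 x 90 x 40 mm (x, y, z) whose two striking faces look along its own +y and -y, 45 mm from the middle; wooden handle along its own +x, a bar 24 mm wide (y) and 28 mm high (z), from the head to x = 210 mm, its axis at z = 20 mm. It stands level on its head.
- mallet_head (a point): Centre of the mallet's head.
- mallet_grip (a point): Point on the handle's axis 52 mm from the head's centre, near the centre of mass: good place to grip across the 24 mm width.
- mat: Brown cork mat fixed on the bench, 300 x 140 x 3 mm. Origin: centre of its underside; x along its length.
- basin: Bystander: blue open plastic basin 260 x 160 x 70 mm, origin centre of its underside.
- jar: Bystander: glass jar, 66 mm across, 85 mm high, origin centre of its underside.
- flask: Bystander: small conical flask, 72 mm across, 98 mm high, origin centre of its underside.
Mind the look-alikes: they are no part of the job. What is shaped like the mallet but pink or red is not meant. Several things have the shape of the wedge; the one meant has the colours described above.

How it is judged:
By the outcome, as a careful person would: the job done as asked, in the order asked, and still so for the second after the job is handed in, with the robot touching nothing.
It also fails if it takes over 59 s, if anything falls off the work surface, if the arm or the gripper's body presses on something with over 40 N, if the wrist force passes 120 N, or if a joint passes its speed limit or range.

## Working session

There is one attempt and no reset: what is moved stays moved. The work goes in short steps, Python scripts to look and compute and a tool call to move; the robot and the scene stay as the last step left them, time stands still between calls to the robot, and variables do not carry over. Pictures are saved under pics/ and viewed, at most 10 in all, crops included, and the job is handed in when it is done.

Besides the shell and the picture viewer there is one more tool, called after "Emit:" as name(argument=value, ...) on one line, values as JSON. apply_moves: Moves the arm, as the interface text tells. Its arguments: {"type":"object","properties":{"delta_pos":{"type":"array"},"rot":{"type":"array"},"hand":{"type":"array"},"newtons":{"type":"number"}},"required":["delta_pos","rot","hand"]}

```bash
ls; mkdir -p pics; cat > h.py <<'E'
import numpy as np, cv2
from scipy.spatial.transform import Rotation as Ro
from workcell import env, viewer, spotter
def grab(n):
    s=env.state(); p=viewer.grab_frame(n)
    if n=='wrist':
        T=np.eye(4);T[:3,:3]=Ro.from_euler('xyz',s['ee_rot'],degrees=True).as_matrix();T[:3,3]=s['ee_pos']
        M=T@np.array(p['mount']); p['Rw']=M[:3,:3];p['c']=M[:3,3]
    else:
        R=np.array(p['R']);p['Rw']=R.T;p['c']=-R.T@np.array(p['t'])
    return p
def ray(p,uv):
    K=np.array(p['camera_matrix']);d=np.array([(uv[0]-K[0,2])/K[0,0],(uv[1]-K[1,2])/K[1,1]])
    u=d.copy()
    for _ in range(30): u=d/(1+p['k1']*(u@u))
    v=p['Rw']@np.array([*u,1]);return v/np.linalg.norm(v)
def onz(p,uv,z):
    r=ray(p,uv);return p['c']+r*(z-p['c'][2])/r[2]
def proj(p,X):
    c=p['Rw'].T@(np.asarray(X,float)-p['c']);u=c[:2]/c[2];u=u*(1+p['k1']*(u@u));K=np.array(p['camera_matrix'])
    return np.array([K[0,0]*u[0]+K[0,2],K[1,1]*u[1]+K[1,2]])
def tri(l):
    A=np.zeros((3,3));b=np.zeros(3)
    for p,uv in l:
        r=ray(p,uv);P=np.eye(3)-np.outer(r,r);A+=P;b+=P@p['c']
    X=np.linalg.solve(A,b);return X,[np.round(proj(p,X)-uv,1) for p,uv in l]
def save(p,n): cv2.imwrite('pics/'+n,cv2.cvtColor(np.asarray(p['pixels']),cv2.COLOR_RGB2BGR))
E
cat > a.py <<'E'
from h import *
np.set_printoptions(precision=1,suppress=True)
print(env.hold_point_z, env.state())
P={n:grab(n) for n in('side','top')}
for n,p in P.items(): save(p,n+'0.png'); print(n,p['c'])
for q in 'tray strike_area cleat tight_point wedge wedge_butt mallet mallet_head mallet_grip mat basin jar flask'.split():
    for n,p in P.items():
        for d in spotter.landmark_of(p,q)[:3]: print(q,n,np.round(d['position'],1),round(d['score'],2),onz(p,d['position'],0))
E
python3 a.py
```

```text
pics
18.8 {'time_s': 0.0, 'qpos': array([74.4, 18.4, 89.7, -0. , 72. , -1.1]), 'qvel': array([-0.1,  0. , -0. ,  0. , -0. ,  0. ]), 'effort': array([  0. , -41.2, -23.2,   0.1,   0. ,  -0. ]), 'ee_pos': array([143.7, 556.2, 213.1]), 'ee_rot': array([-179.9,   -0. ,  165.5]), 'force': array([ 0. , -0.3,  1. ]), 'torque': array([0., 0., 0.]), 'gripper_force': 0.0, 'gripper_width': 91.6045241074456}
side [  344.6 -1169.2   934.1]
top [ 428.3  -89.3 1345.6]
tray side [331.9 240.3] 0.93 [580.3   5.4   0. ]
tray top [299.5 230.5] 0.6 [563.2  -6.1   0. ]
strike_area side [356.7 231.1] 0.97 [671.2  43.4   0. ]
strike_area top [294.3 194.6] 0.92 [662.3   5.6   0. ]
strike_area top [298.4 231.8] 0.67 [559.7  -3.    0. ]
cleat side [320.  232.5] 0.8 [548.5  52.1  -0. ]
cleat top [296.5 237.2] 0.79 [545.1   2.5   0. ]
tight_point side [330.  233.7] 0.86 [580.3  41.2  -0. ]
tight_point top [292.8 225.3] 0.85 [577.9  11.8   0. ]
wedge side [342.4 234.2] 0.9 [620.5  33.   -0. ]
wedge side [262.5 177.6] 0.8 [379.8 435.7   0. ]
wedge side [423.4 363.3] 0.58 [ 718.  -507.7    0. ]
wedge top [144.5 299
[... 1426 characters left out ...]
  -0. ]
mat side [346.2 325.8] 0.71 [ 554.2 -360.9    0. ]
mat side [345.8 348. ] 0.46 [ 538.7 -433.3   -0. ]
mat top [435.2 230.8] 0.65 [ 551.  -373.9    0. ]
basin side [299.1 185.4] 0.79 [515.1 358.5   0. ]
basin side [327. 242.] 0.43 [563.1  -1.3  -0. ]
basin top [165.4 251.7] 0.73 [516.4 363.3   0. ]
jar side [320.8 232.3] 0.71 [551.3  52.9   0. ]
jar side [360.5 194.4] 0.58 [734.5 265.1   0. ]
jar side [356.2 228.8] 0.23 [672.3  56.2   0. ]
jar top [192.7 169.1] 0.83 [743.3 285.8   0. ]
jar top [293.2 211.6] 0.21 [615.5   9.8   0. ]
flask side [394.9 292.3] 0.6 [ 717.1 -256.8    0. ]
flask top [393.3 168.8] 0.95 [ 725.  -267.5    0. ]
flask top [463.4 232. ] 0.62 [ 545.4 -450.2    0. ]
```

View pics/top0.png

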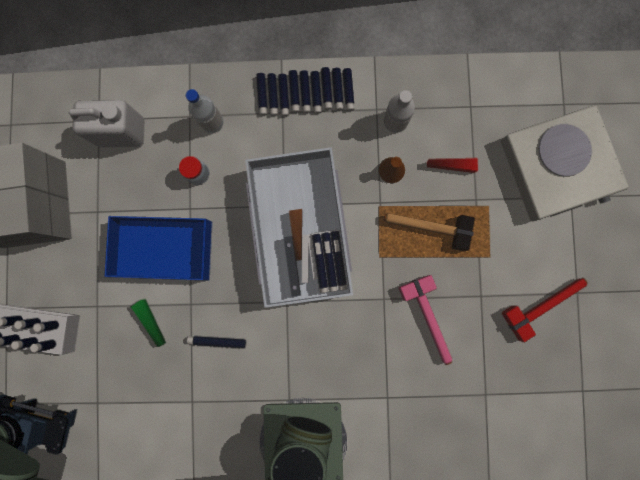

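View pics/side0.png

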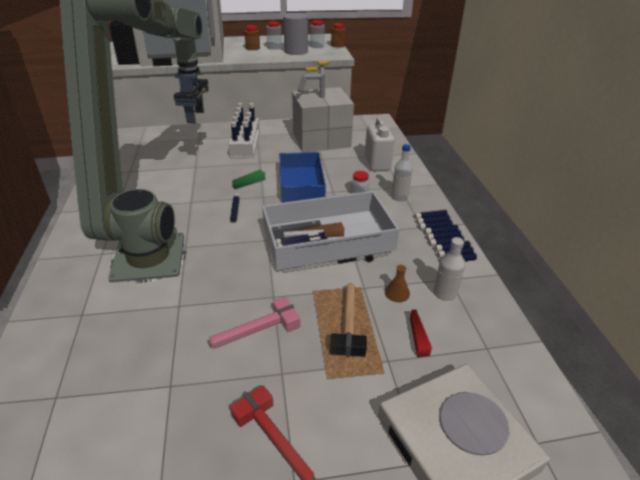

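Emit:
apply_moves(delta_pos=[[0.73, -0.93, 0.25], [0.73, -0.93, 0.25], [0.73, -0.93, 0.25], [0.73, -0.93, 0.25]], rot=[[0, 0, -0.176], [0, 0, -0.176], [0, 0, -0.176], [0, 0, -0.176]], hand=[1, 1, 1, 1], newtons=50)

```text
time_s: 1.73
ee_pos: [233.3, 442.3, 245.1]
ee_rot: [180.0, 0.1, 150.3]
force: [0.0, 0.4, 0.2]
gripper_width: 91.4
gripper_force: 0.0
```

Emit:
apply_moves(delta_pos=[[0.73, -0.93, 0.25], [0.73, -0.93, 0.25], [0.73, -0.93, 0.25], [0.73, -0.93, 0.25]], rot=[[0, 0, -0.176], [0, 0, -0.176], [0, 0, -0.176], [0, 0, -0.176]], hand=[1, 1, 1, 1])

```text
time_s: 2.07
ee_pos: [321.1, 330.6, 275.3]
ee_rot: [179.9, 0.1, 135.1]
force: [-0.3, 1.1, -0.3]
gripper_width: 91.4
gripper_force: 0.0
```

Emit:
apply_moves(delta_pos=[[0.73, -0.93, 0.25], [0.73, -0.93, 0.25], [0.73, -0.93, 0.25], [0.73, -0.93, 0.25]], rot=[[0, 0, -0.176], [0, 0, -0.176], [0, 0, -0.176], [0, 0, -0.176]], hand=[1, 1, 1, 1])

```text
time_s: 2.4
ee_pos: [409.0, 218.9, 305.2]
ee_rot: [179.9, 0.1, 119.9]
force: [-0.1, 0.7, -0.0]
gripper_width: 91.5
gripper_force: 0.0
```

Emit:
apply_moves(delta_pos=[[0.73, -0.93, 0.25], [0.73, -0.93, 0.25], [0.73, -0.93, 0.25], [0.73, -0.93, 0.25]], rot=[[0, 0, -0.176], [0, 0, -0.176], [0, 0, -0.176], [0, 0, -0.176]], hand=[1, 1, 1, 1])

```text
time_s: 2.73
ee_pos: [496.8, 106.9, 334.9]
ee_rot: [179.9, 0.1, 104.8]
force: [0.4, -0.1, -0.5]
gripper_width: 91.3
gripper_force: 0.0
```

Emit:
apply_moves(delta_pos=[[0.73, -0.93, 0.25], [0.73, -0.93, 0.25], [0.73, -0.93, 0.25], [0.73, -0.93, 0.25], [0.73, -0.93, 0.25], [0.73, -0.93, 0.25]], rot=[[0, 0, -0.176], [0, 0, -0.176], [0, 0, -0.176], [0, 0, -0.176], [0, 0, -0.176], [0, 0, -0.176]], hand=[1, 1, 1, 1, 1, 1])

```text
time_s: 3.23
ee_pos: [582.1, -2.0, 363.5]
ee_rot: [-180.0, -0.0, 89.8]
force: [-0.4, 0.2, 0.2]
gripper_width: 90.8
gripper_force: 0.0
```

```bash
cat > b.py <<'E'
from h import *
np.set_printoptions(precision=1,suppress=True)
s=env.state();print(s['time_s'],s['ee_pos'],s['ee_rot'],s['qpos'])
p=grab('wrist');save(p,'w1.png');print(np.array(p['mount']),p['c'])
for q,z in dict(tray=0,strike_area=30,cleat=30,tight_point=30,wedge=30,wedge_butt=47).items():
    for d in spotter.landmark_of(p,q)[:3]: print(q,np.round(d['position'],1),round(d['score'],2),onz(p,d['position'],z))
E
python3 b.py
```

```text
3.2333 [582.1  -2.  363.5] [-180.    -0.    89.8] [-1.3 16.2 71.7  0.  92.2 -1.1]
[[   0.    -1.    -0.2   69.4]
 [   1.    -0.     0.     0.1]
 [  -0.    -0.2    1.  -170.6]
 [   0.     0.     0.     1. ]] [582.6  67.3 534.1]
tray [304.5 200.5] 0.83 [562.7 -10.1   0. ]
strike_area [382.6 190.7] 0.84 [664.9   6.6  30. ]
strike_area [305.4 199.5] 0.34 [565.   -4.5  30. ]
cleat [290.  190.3] 0.57 [545.3   7.6  30. ]
tight_point [309.4 199.1] 0.89 [570.2  -4.   30. ]
wedge [340.1 194.6] 0.85 [610.    1.8  30. ]
wedge_butt [342.6 195.5] 0.62 [612.2   2.8  47. ]
```

View pics/w1.png

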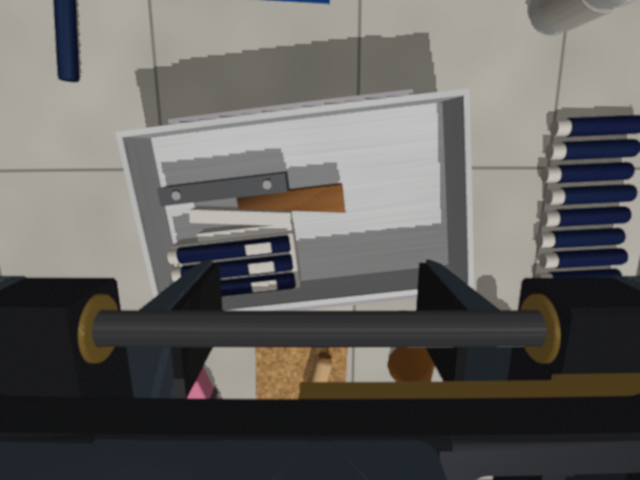

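```bash
cat > c.py <<'E'
from h import *
from scipy.optimize import least_squares
np.set_printoptions(precision=1,suppress=True)
s=env.state();p=grab('wrist');t=grab('top')
ob=[((119,134),(111,188.5,105)),((469,91),(111,-188.5,105)),((287,172),(44,17.5,68)),((288,192),(22,17.5,68)),((382.6,190.7),(5,-100,30)),((309.4,199.1),(5,-7.5,30))]
A=[(p,)+o for o in ob]
# top view rim corners
A+=[(t,(247,160),(111,-188.5,105)),(t,(331,149),(-111,-188.5,105)),(t,(264,306),(111,188.5,105)),(t,(351,295),(-111,188.5,105))]
def X(v,m):
    c,s_=np.cos(v[2]),np.sin(v[2]);return np.array([v[0]+c*m[0]-s_*m[1],v[1]+s_*m[0]+c*m[1],m[2]])
def f(v): return np.concatenate([(onz(q,u,m[2])-X(v,m))[:2] for q,u,m in A])
r=least_squares(f,[570,0,1.6],loss='soft_l1',f_scale=3);v=r.x
print('tray',v[:2],np.degrees(v[2]));print(f(v).reshape(-1,2))
for u in((343,184),(345,212)):
    w=onz(p,u,64);d=w[:2]-v[:2];c,s_=np.cos(v[2]),np.sin(v[2]);print('butt in tray',c*d[0]+s_*d[1],-s_*d[0]+c*d[1],w)
print('tight',X(v,(5,-7.5,30)))
E
python3 c.py
```

```text
tray [564.2  -8.6] 96.01208673939321
[[ 2.7 -3.4]
 [-1.3  0.1]
 [ 2.2  1.6]
 [ 0.6 -0.1]
 [ 1.4  1.4]
 [-1.3  0.2]
 [-2.8 -4.8]
 [-5.2  1.4]
 [ 1.9 -1.4]
 [-0.2  2.6]]
butt in tray 23.927561744430285 -49.601815678191905 [611.   20.4  64. ]
butt in tray -10.24623501325497 -48.95630141044531 [613.9 -13.7  64. ]
tight [571.1  -2.9  30. ]
```

Emit:
apply_moves(delta_pos=[[-0.09, -0.97, -0.12], [-0.09, -0.97, -0.12], [-0.09, -0.97, -0.12], [-0.09, -0.97, -0.12]], rot=[[0, 0, 0], [0, 0, 0], [0, 0, 0], [0, 0, 0]], hand=[1, 1, 1, 1])

```text
time_s: 4.02
ee_pos: [569.9, -122.8, 348.4]
ee_rot: [-179.9, 0.2, 89.6]
force: [0.2, 0.9, 0.3]
gripper_width: 91.1
gripper_force: 0.0
```

Emit:
apply_moves(delta_pos=[[-0.09, -0.97, -0.12], [-0.09, -0.97, -0.12], [-0.09, -0.97, -0.12], [-0.09, -0.97, -0.12]], rot=[[0, 0, 0], [0, 0, 0], [0, 0, 0], [0, 0, 0]], hand=[1, 1, 1, 1])

```text
time_s: 4.35
ee_pos: [559.1, -239.1, 333.5]
ee_rot: [-179.9, 0.1, 89.6]
force: [0.3, 0.3, -1.3]
gripper_width: 91.2
gripper_force: 0.0
```

Emit:
apply_moves(delta_pos=[[-0.09, -0.97, -0.12], [-0.09, -0.97, -0.12], [-0.09, -0.97, -0.12], [-0.09, -0.97, -0.12], [-0.09, -0.97, -0.12], [-0.09, -0.97, -0.12]], rot=[[0, 0, 0], [0, 0, 0], [0, 0, 0], [0, 0, 0], [0, 0, 0], [0, 0, 0]], hand=[1, 1, 1, 1, 1, 1])

```text
time_s: 4.85
ee_pos: [549.7, -349.4, 320.8]
ee_rot: [180.0, -0.1, 89.9]
force: [0.0, -0.6, -0.7]
gripper_width: 91.2
gripper_force: 0.0
```

```bash
cat > d.py <<'E'
from h import *
np.set_printoptions(precision=1,suppress=True)
s=env.state();print(s['time_s'],s['ee_pos'],s['ee_rot'],s['qpos'])
p=grab('wrist');t=grab('top');sd=grab('side');save(p,'w2.png')
for q,z in dict(mallet=3,mallet_head=23,mallet_grip=23,mat=3).items():
  for n,c in(('w',p),('t',t),('s',sd)):
    for d in spotter.landmark_of(c,q)[:3]: print(q,n,np.round(d['position'],1),round(d['score'],2),onz(c,d['position'],z))
for d in spotter.trace(p,'mallet')[:2]:
    m=np.array(d['mask']).astype(np.uint8);print(d['score'],d['box'],m.sum())
E
python3 d.py
```

```text
4.85 [ 549.7 -349.4  320.8] [180.   -0.1  89.9] [-33.5  23.3  66.9   0.1  89.8 -33.4]
mallet w [312.9 273.4] 0.95 [ 542.5 -447.5    3. ]
mallet t [417.  285.8] 0.75 [ 404.1 -317.7    3. ]
mallet t [513.2 324.6] 0.73 [ 292.8 -570.9    3. ]
mallet s [252.1 409.3] 0.96 [ 298.2 -575.8    3. ]
mallet s [289.2 320.3] 0.72 [ 407.3 -323.4    3. ]
mallet s [350.4 349.6] 0.69 [ 548.5 -442.3    3. ]
mallet_head w [306.8 273.7] 0.85 [ 535. -441.   23.]
mallet_head w [194.4 171.1] 0.69 [ 402.6 -312.5   23. ]
mallet_head t [519.5 322.5] 0.8 [ 299.7 -580.7   23. ]
mallet_head t [418.9 285.1] 0.62 [ 406.2 -319.4   23. ]
mallet_head s [250.2 404.3] 0.94 [ 295.6 -575.6   23. ]
mallet_head s [286.7 310.2] 0.75 [ 403.  -304.9   23. ]
mallet_head s [349.  345.8] 0.73 [ 543.1 -445.8   23. ]
mallet_grip w [157.5 189.2] 0.81 [ 356.3 -333.7   23. ]
mallet_grip w [318.5 232.3] 0.57 [ 549.9 -387.4   23. ]
mallet_grip t [534.5 314.2] 0.79 [ 320.1 -621.7   23. ]
mallet_grip t [442.8 229.1] 0.77 [ 552.8 -389.5   23. ]
mallet_grip s [263.7 421.1] 0.85 [ 322.3 -620.3   23. ]
mallet_grip s [266.3 322.8] 0.83 [ 346.4 -342.    23. ]
mallet_grip s [349.5 330.8] 0.72 [ 554.1 -398.5   23. ]
mat w [321.3 214.8] 0.91 [ 553.5 -369.1    3. ]
mat t [436.6 231.3] 0.7 [ 549.2 -377.     3. ]
mat t [391.4 171.8] 0.63 [ 716.2 -261.6    3. ]
mat s [346.2 327.9] 0.65 [ 552.1 -370.6    3. ]
0.96 [128.3, 186.4, 185.5, 105.0] 6319
0.67 [318.1, 200.1, 85.6, 201.1] 5971
```

View pics/w2.png

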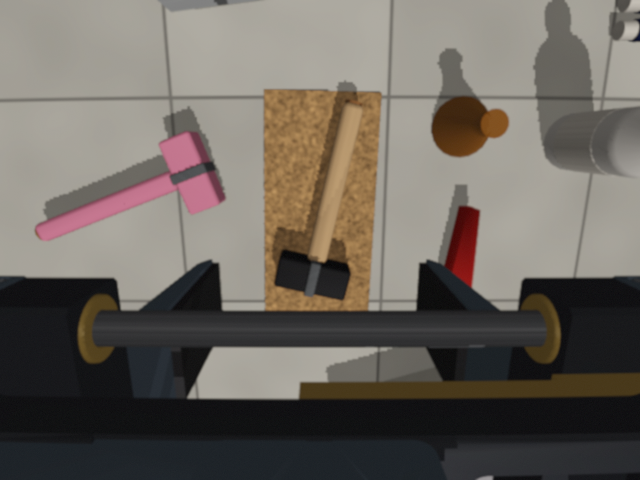

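```bash
cat > e.py <<'E'
from h import *
np.set_printoptions(precision=1,suppress=True)
p=grab('wrist')
a=onz(p,(353,106),37);b=onz(p,(318,260),37);u=(a-b)[:2];L=np.hypot(*u);u/=L
print('tip',a,'root',b,L,'expect190; yaw',np.degrees(np.arctan2(u[1],u[0])))
for q in((282,252),(350,268)): print('head front top',onz(p,q,43))
print('head from tip',a[:2]-210*u,'grip',a[:2]-158*u,'grip from root',b[:2]+32*u)
E
python3 e.py
```

```text
tip [ 588.  -242.1   37. ] root [ 548.8 -420.    37. ] 182.24305392035026 expect190; yaw 77.57898312560654
head front top [ 505.9 -408.1   43. ]
head front top [ 587.4 -428.4   43. ]
head from tip [ 542.9 -447.2] grip [ 554.  -396.4] grip from root [ 555.7 -388.8]
```

Emit:
apply_moves(delta_pos=[[0.04, -0.36, -1], [0.04, -0.36, -1], [0.04, -0.36, -1], [0.04, -0.36, -1], [0.04, -0.36, -1]], rot=[[0, 0, -0.145], [0, 0, -0.145], [0, 0, -0.145], [0, 0, -0.145], [0, 0, -0.145]], hand=[1, 1, 1, 1, 1])

```text
time_s: 6.12
ee_pos: [553.1, -393.3, 198.3]
ee_rot: [-179.7, -0.2, 77.4]
force: [-0.1, 0.1, 0.6]
gripper_width: 91.1
gripper_force: 0.0
```

Emit:
apply_moves(delta_pos=[[0, 0, -1], [0, 0, -1], [0, 0, -1], [0, 0, -1], [0, 0, -1], [0, 0, -1]], rot=[[0, 0, 0], [0, 0, 0], [0, 0, 0], [0, 0, 0], [0, 0, 0], [0, 0, 0]], hand=[1, 1, 1, 1, 1, 1])

```text
time_s: 6.62
ee_pos: [556.7, -394.9, 85.2]
ee_rot: [179.6, 0.2, 77.4]
force: [0.8, -0.2, 0.9]
gripper_width: 91.6
gripper_force: 0.0
```

```bash
cat > g.py <<'E'
from h import *
import sys
np.set_printoptions(precision=1,suppress=True)
s=env.state();print(s['time_s'],s['ee_pos'],s['ee_rot'],s['qpos'])
p=grab('wrist');save(p,sys.argv[1])
E
python3 g.py w3.png
```

```text
6.6167 [ 556.7 -394.9   85.2] [179.6   0.2  77.4] [-36.3  33.   84.6   0.   62.  -23.8]
```

View pics/w3.png

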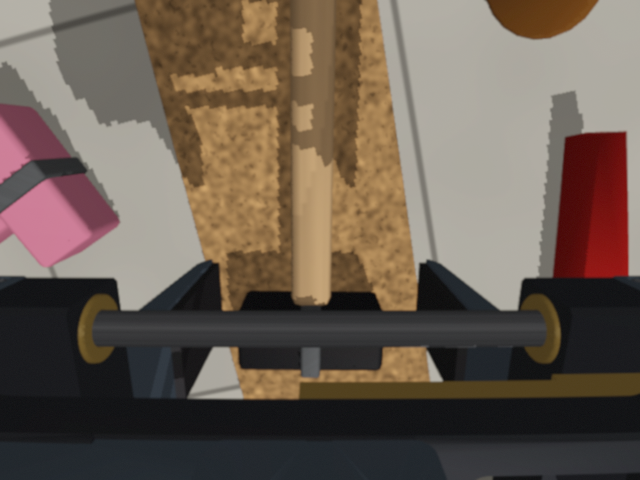

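```bash
python3 - <<'E'
from h import *
p=grab('wrist')
b=onz(p,(311,302),37);m=onz(p,(313,60),37);f=onz(p,(311,292),43)
u=(m-b)[:2];print(b,f,np.degrees(np.arctan2(u[1],u[0])));u/=np.hypot(*u);print('grip',b[:2]+32*u,f[:2]+32*u)
E
```

```text
[ 547.57041998 -417.83770706   37.        ] [ 549.60253832 -409.2149369    43.        ] 76.73594292653125
grip [ 554.91247422 -386.69137117] [ 556.94459256 -378.06860101]
```

Emit:
apply_moves(delta_pos=[[-0.01, 0.06, -0.3], [-0.01, 0.06, -0.5], [-0.01, 0.06, -0.635], [-0.01, 0.06, -0.635], [-0.01, 0.06, -0.635]], rot=[[0, 0, 0], [0, 0, 0], [0, 0, 0], [0, 0, 0], [0, 0, 0]], hand=[1, 1, 1, 1, 1], newtons=55)

```text
time_s: 7.13
ee_pos: [554.3, -387.3, 6.6]
ee_rot: [179.8, 0.1, 77.4]
force: [0.5, -0.6, -0.1]
gripper_width: 91.4
gripper_force: 0.0
```

Emit:
apply_moves(delta_pos=[[0, 0, 0], [0, 0, 0], [0, 0, 0], [0, 0, 0], [0, 0, 0], [0, 0, 0], [0, 0, 0], [0, 0, 0]], rot=[[0, 0, 0], [0, 0, 0], [0, 0, 0], [0, 0, 0], [0, 0, 0], [0, 0, 0], [0, 0, 0], [0, 0, 0]], hand=[0.5, 0.3, 0.1, 0, 0, 0, 0, 0])

```text
time_s: 7.8
ee_pos: [553.0, -386.4, 4.5]
ee_rot: [-180.0, -0.0, 77.4]
force: [0.0, 0.3, -0.1]
gripper_width: 40.7
gripper_force: 0.0
```

Emit:
apply_moves(delta_pos=[[0, 0, 0], [0, 0, 0], [0, 0, 0], [0, 0, 0], [0, 0, 0], [0, 0, 0], [0, 0, 0], [0, 0, 0]], rot=[[0, 0, 0], [0, 0, 0], [0, 0, 0], [0, 0, 0], [0, 0, 0], [0, 0, 0], [0, 0, 0], [0, 0, 0]], hand=[0, 0, 0, 0, 0, 0, 0, 0])

```text
time_s: 8.47
ee_pos: [553.2, -386.5, 4.5]
ee_rot: [180.0, -0.0, 77.4]
force: [2.0, -0.5, -0.7]
gripper_width: 23.8
gripper_force: 55.0
```

Emit:
apply_moves(delta_pos=[[0, 0, 0.1], [0, 0, 0.3], [0, 0, 0.6], [0, 0, 0.9], [0, 0, 1]], rot=[[0, 0, 0], [0, 0, 0], [0, 0, 0], [0, 0, 0], [0, 0, 0]], hand=[0, 0, 0, 0, 0])

```text
time_s: 8.88
ee_pos: [554.9, -387.9, 130.6]
ee_rot: [179.5, 0.2, 77.4]
force: [1.1, -0.8, -1.9]
gripper_width: 23.9
gripper_force: 55.0
```

Emit:
apply_moves(delta_pos=[[0.03, 0, 0.2], [0.07, 0, 0.4], [0.1, 0, 0.667], [0.1, 0, 0.667]], rot=[[0, 0, 0.05], [0, 0, 0.12], [0, 0, 0.19], [0, 0, 0.216]], hand=[0, 0, 0, 0])

```text
time_s: 9.22
ee_pos: [567.6, -387.8, 210.8]
ee_rot: [179.5, 0.4, 96.2]
force: [0.5, -1.4, -1.4]
gripper_width: 23.9
gripper_force: 55.0
```

Emit:
apply_moves(delta_pos=[[0.06, 0.234, 0], [0.12, 0.47, 0], [0.18, 0.7, 0], [0.24, 0.937, 0]], rot=[[0.025, 0.0026, 0], [0.05, 0.0053, 0], [0.075, 0.008, 0], [0.1012, 0.0106, 0]], hand=[0, 0, 0, 0])

```text
time_s: 9.55
ee_pos: [593.2, -272.7, 203.4]
ee_rot: [-179.9, -8.9, 95.9]
force: [0.3, -1.0, -3.6]
gripper_width: 23.5
gripper_force: 55.0
```

Emit:
apply_moves(delta_pos=[[0.06, 0.234, 0], [0.12, 0.47, 0], [0.18, 0.7, 0], [0.24, 0.937, 0]], rot=[[0.025, 0.0026, 0], [0.05, 0.0053, 0], [0.075, 0.008, 0], [0.1012, 0.0106, 0]], hand=[0, 0, 0, 0])

```text
time_s: 9.88
ee_pos: [622.1, -160.3, 203.4]
ee_rot: [-179.9, -17.6, 95.9]
force: [0.4, 0.5, -4.1]
gripper_width: 23.7
gripper_force: 55.0
```

Emit:
apply_moves(delta_pos=[[0.06, 0.234, 0], [0.12, 0.47, 0], [0.18, 0.7, 0], [0.24, 0.937, 0]], rot=[[0.025, 0.0026, 0], [0.05, 0.0053, 0], [0.075, 0.008, 0], [0.1012, 0.0106, 0]], hand=[0, 0, 0, 0])

```text
time_s: 10.22
ee_pos: [651.0, -48.1, 203.3]
ee_rot: [-179.9, -26.3, 95.9]
force: [0.7, 1.1, -4.4]
gripper_width: 23.9
gripper_force: 55.0
```

Emit:
apply_moves(delta_pos=[[0.06, 0.234, 0], [0.12, 0.47, 0], [0.18, 0.7, 0], [0.24, 0.937, 0], [0.24, 0.937, 0], [0.24, 0.937, 0]], rot=[[0.025, 0.0026, 0], [0.05, 0.0053, 0], [0.075, 0.008, 0], [0.1012, 0.0106, 0], [0.1012, 0.0106, 0], [0.1012, 0.0106, 0]], hand=[0, 0, 0, 0, 0, 0])

```text
time_s: 10.72
ee_pos: [679.3, 64.0, 202.4]
ee_rot: [-179.8, -34.9, 96.0]
force: [-0.4, 0.1, -3.4]
gripper_width: 23.8
gripper_force: 55.0
```

```bash
cat > k.py <<'E'
from h import *
import sys
np.set_printoptions(precision=1,suppress=True)
s=env.state();R=Ro.from_euler('xyz',s['ee_rot'],degrees=True).as_matrix();e=np.array(s['ee_pos'])
C=e+R@[-53,0,-18.5];th=np.radians(96);o=np.array([564.2,-8.6]);d=C[:2]-o
print('t',s['time_s'],'tcp',e,s['ee_rot'],'q',s['qpos'],'F',s['force'],'w',s['gripper_width'])
print('handle',R[:,0],'head C',C,'tray',d@[np.cos(th),np.sin(th)],d@[-np.sin(th),np.cos(th)])
if len(sys.argv)>1:
    ims=[]
    for n in('top','wrist'):
        p=grab(n)
        print(n,proj(p,C),[(q,np.round(x['position'],0),round(x['score'],2)) for q in('mallet_head','wedge_butt') for x in spotter.landmark_of(p,q)[:3]])
        im=np.asarray(p['pixels']).copy();im=im[120:330,180:460] if n=='top' else im
        ims.append(cv2.resize(im,(400,300),interpolation=cv2.INTER_CUBIC))
    p=grab('side');im=np.asarray(p['pixels'])[150:300,230:430]
    ims.append(cv2.resize(im,(400,300),interpolation=cv2.INTER_CUBIC)); ims.append(0*ims[0])
    cv2.imwrite('pics/'+sys.argv[1],np.vstack([np.hstack(ims[:2]),np.hstack(ims[2:])])[:,:,::-1])
E
python3 k.py m1.png
```

```text
t 10.7167 tcp [679.3  64.  202.4] [-179.8  -34.9   96. ] q [-11.2  33.3  75.3  33.3  84.4 -24.5] F [-0.4  0.1 -3.4] w 23.811832847300195
handle [-0.1  0.8  0.6] head C [685.   10.2 187.3] tray 6.094014228697724 -122.14427155174417
top [286.2 171.7] [('mallet_head', array([518., 323.]), 0.95), ('mallet_head', array([417., 289.]), 0.78), ('mallet_head', array([196., 172.]), 0.61), ('wedge_butt', array([476., 164.]), 0.64), ('wedge_butt', array([298., 214.]), 0.47)]
wrist [317.5 414.2] [('mallet_head', array([219.,  81.]), 0.48)]
```

View pics/m1.png

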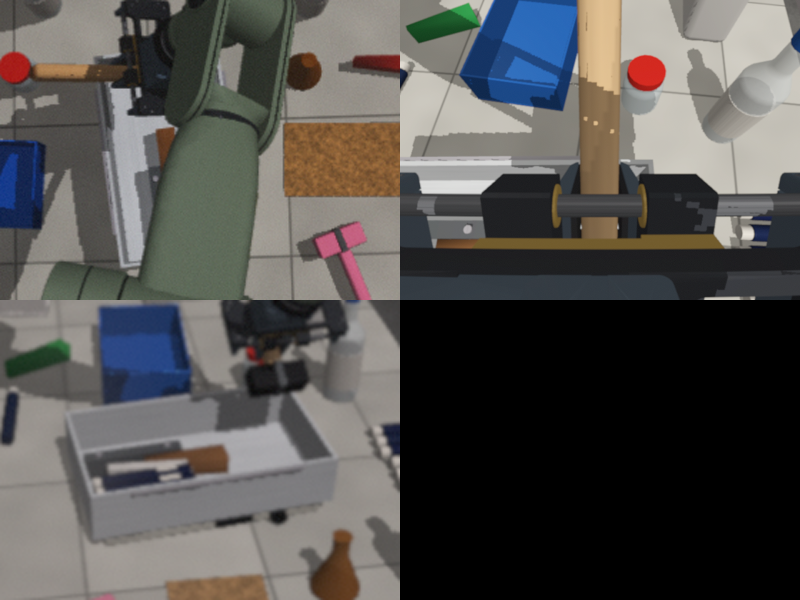

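Emit:
apply_moves(delta_pos=[[0, 0, -0.15], [0, 0, -0.35], [0, 0, -0.55], [0, 0, -0.75], [0, 0, -0.9], [0, 0, -1], [0, 0, -1]], rot=[[0, 0, 0], [0, 0, 0], [0, 0, 0], [0, 0, 0], [0, 0, 0], [0, 0, 0], [0, 0, 0]], hand=[0, 0, 0, 0, 0, 0, 0])

```text
time_s: 11.65
ee_pos: [678.8, 63.0, 81.7]
ee_rot: [-179.7, -35.0, 95.8]
force: [0.0, 0.1, -3.3]
gripper_width: 23.7
gripper_force: 55.0
```

```bash
cat >> k.py <<'E'
p=grab('side');print('side proj C',proj(p,C),[(np.round(x['position'],1),round(x['score'],2)) for q in('mallet_head','wedge_butt') for x in spotter.landmark_of(p,q)[:4]])
im=cv2.resize(np.asarray(p['pixels'])[170:290,250:410],(800,600),interpolation=cv2.INTER_CUBIC);cv2.imwrite('pics/s_%d.png'%(s['time_s']*100),im[:,:,::-1])
E
python3 k.py; ls pics
```

```text
t 11.65 tcp [678.8  63.   81.7] [-179.7  -35.    95.8] q [-11.3  39.   83.2  34.8  73.2 -32.2] F [ 0.   0.1 -3.3] w 23.696992564645736
handle [-0.1  0.8  0.6] head C [684.3   9.2  66.5] tray 5.175880500389433 -121.32368642635201
side proj C [364.3 220.5] [(array([250.9, 404. ]), 0.9), (array([288.2, 311.8]), 0.88), (array([364.4, 223.6]), 0.65), (array([262., 173.]), 0.8), (array([426.7, 351.6]), 0.74)]
m1.png
s_1165.png
side0.png
top0.png
w1.png
w2.png
w3.png
```

View pics/s_1165.png

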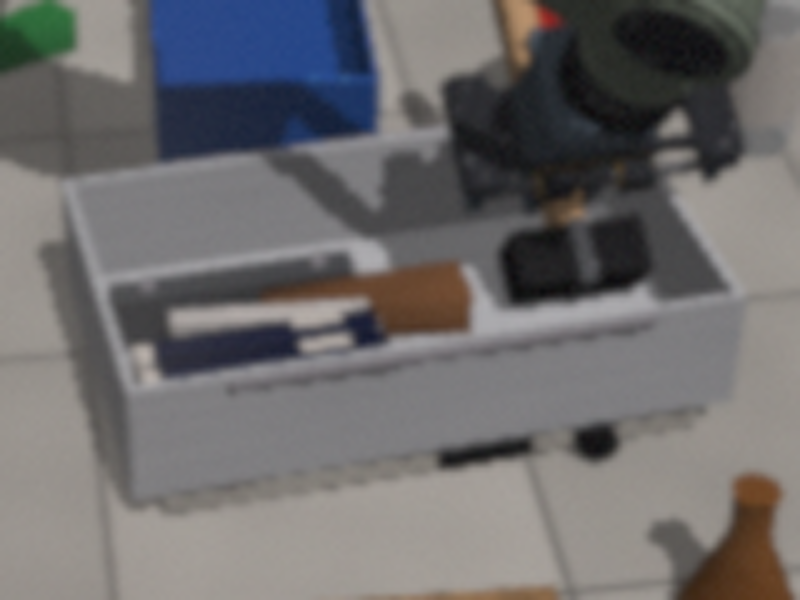

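Emit:
apply_moves(delta_pos=[[-0.08, -0.008, -0.015], [-0.16, -0.017, -0.015], [-0.23, -0.024, -0.015], [-0.29, -0.03, -0.015], [-0.331, -0.035, -0.015], [-0.331, -0.035, -0.015]], rot=[[0, 0, 0], [0, 0, 0], [0, 0, 0], [0, 0, 0], [0, 0, 0], [0, 0, 0]], hand=[0, 0, 0, 0, 0, 0])

```text
time_s: 12.3
ee_pos: [639.9, 58.9, 83.7]
ee_rot: [180.0, -35.0, 96.0]
force: [1.1, 0.1, -4.6]
gripper_width: 23.5
gripper_force: 55.0
```

Emit:
apply_moves(delta_pos=[[0.08, 0.008, 0], [0.16, 0.017, 0], [0.2, 0.021, 0], [0.2, 0.021, 0]], rot=[[0, 0, 0], [0, 0, 0], [0, 0, 0], [0, 0, 0]], hand=[0, 0, 0, 0])

```text
time_s: 12.63
ee_pos: [665.7, 61.7, 82.9]
ee_rot: [179.9, -35.0, 96.0]
force: [-1.0, 0.9, -3.1]
gripper_width: 23.9
gripper_force: 55.0
```

```bash
python3 k.py
```

```text
t 12.6333 tcp [665.7  61.7  82.9] [179.9 -35.   96. ] q [-11.7  37.8  85.5  35.   72.2 -33.3] F [-1.   0.9 -3.1] w 23.85898754436344
handle [-0.1  0.8  0.6] head C [671.4   8.   67.7] tray 5.27080128564423 -108.33942608219022
side proj C [360.5 220.7] [(array([361.4, 224.4]), 0.97), (array([286.3, 310.9]), 0.93), (array([338.4, 231.9]), 0.79), (array([423.1, 348.4]), 0.74), (array([262.2, 175.1]), 0.63)]
```

Emit:
apply_moves(delta_pos=[[-0.08, -0.008, -0.02], [-0.16, -0.017, -0.02], [-0.23, -0.024, -0.02], [-0.29, -0.03, -0.02], [-0.34, -0.036, -0.02], [-0.34, -0.036, -0.02]], rot=[[0, 0, 0], [0, 0, 0], [0, 0, 0], [0, 0, 0], [0, 0, 0], [0, 0, 0]], hand=[0, 0, 0, 0, 0, 0])

```text
time_s: 13.28
ee_pos: [622.6, 57.2, 80.8]
ee_rot: [-180.0, -35.0, 96.0]
force: [-0.5, 0.1, -4.6]
gripper_width: 23.8
gripper_force: 55.0
```

Emit:
apply_moves(delta_pos=[[0.08, 0.008, 0], [0.16, 0.017, 0], [0.2, 0.021, 0], [0.2, 0.021, 0]], rot=[[0, 0, 0], [0, 0, 0], [0, 0, 0], [0, 0, 0]], hand=[0, 0, 0, 0])

```text
time_s: 13.62
ee_pos: [649.3, 59.9, 80.2]
ee_rot: [179.9, -35.0, 96.1]
force: [0.3, -0.4, -4.0]
gripper_width: 23.9
gripper_force: 55.0
```

```bash
python3 k.py
```

```text
t 13.6167 tcp [649.3  59.9  80.2] [179.9 -35.   96.1] q [-12.1  36.7  88.1  35.2  71.1 -34.6] F [ 0.3 -0.4 -4. ] w 23.853522655817653
handle [-0.1  0.8  0.6] head C [655.    6.1  65. ] tray 5.147692359663865 -91.85000161441043
side proj C [355.5 222.1] [(array([250.8, 404.4]), 0.91), (array([285.3, 310.2]), 0.71), (array([356.7, 223.9]), 0.64), (array([427.6, 349.6]), 0.84), (array([334.1, 228. ]), 0.79), (array([260.4, 175.5]), 0.77)]
```

Emit:
apply_moves(delta_pos=[[-0.08, -0.008, 0], [-0.16, -0.017, 0], [-0.22, -0.023, 0], [-0.26, -0.027, 0], [-0.29, -0.03, 0], [-0.31, -0.033, 0], [-0.325, -0.034, 0], [-0.325, -0.034, 0]], rot=[[0, 0, 0], [0, 0, 0], [0, 0, 0], [0, 0, 0], [0, 0, 0], [0, 0, 0], [0, 0, 0], [0, 0, 0]], hand=[0, 0, 0, 0, 0, 0, 0, 0])

```text
time_s: 14.43
ee_pos: [609.5, 55.8, 80.8]
ee_rot: [179.9, -35.0, 96.0]
force: [3.5, 1.6, -4.1]
gripper_width: 23.8
gripper_force: 55.0
```

Emit:
apply_moves(delta_pos=[[-0.017, -0.002, 0], [-0.017, -0.002, 0]], rot=[[0, 0, 0], [0, 0, 0]], hand=[0, 0])

```text
time_s: 14.6
ee_pos: [609.3, 55.7, 81.0]
ee_rot: [179.6, -34.9, 96.1]
force: [7.8, 2.8, -5.9]
gripper_width: 24.1
gripper_force: 55.0
```

Emit:
apply_moves(delta_pos=[[-0.025, -0.003, 0], [-0.025, -0.003, 0], [-0.025, -0.003, 0]], rot=[[0, 0, 0], [0, 0, 0], [0, 0, 0]], hand=[0, 0, 0])

```text
time_s: 14.85
ee_pos: [609.1, 55.5, 81.5]
ee_rot: [179.2, -34.9, 96.2]
force: [12.7, 4.7, -6.6]
gripper_width: 23.6
gripper_force: 55.0
```

Emit:
apply_moves(delta_pos=[[-0.025, -0.003, 0], [-0.025, -0.003, 0], [-0.025, -0.003, 0]], rot=[[0, 0, 0], [0, 0, 0], [0, 0, 0]], hand=[0, 0, 0])

```text
time_s: 15.1
ee_pos: [608.8, 55.3, 82.1]
ee_rot: [178.8, -34.9, 96.3]
force: [17.4, 6.6, -7.7]
gripper_width: 23.9
gripper_force: 55.1
```

Emit:
apply_moves(delta_pos=[[0.08, 0.008, 0], [0.16, 0.017, 0], [0.25, 0.026, 0], [0.35, 0.037, 0], [0.45, 0.047, 0], [0.5, 0.052, 0], [0.5, 0.052, 0]], rot=[[0, 0, 0], [0, 0, 0], [0, 0, 0], [0, 0, 0], [0, 0, 0], [0, 0, 0], [0, 0, 0]], hand=[0, 0, 0, 0, 0, 0, 0])

```text
time_s: 15.68
ee_pos: [661.2, 61.0, 79.7]
ee_rot: [-179.9, -35.0, 96.0]
force: [-0.7, 0.4, -2.6]
gripper_width: 23.6
gripper_force: 55.0
```

```bash
python3 k.py; ls pics
```

```text
t 15.6833 tcp [661.2  61.   79.7] [-179.9  -35.    96. ] q [-11.8  37.7  86.2  35.   71.8 -33.7] F [-0.7  0.4 -2.6] w 23.552716476536396
handle [-0.1  0.8  0.6] head C [666.8   7.3  64.5] tray 5.0948826388776824 -103.7279245299805
side proj C [359.1 221.8] [(array([249.7, 405.9]), 0.91), (array([357.3, 224.8]), 0.88), (array([285.6, 310.1]), 0.55), (array([355.6, 230.6]), 0.17), (array([329.6, 231.1]), 0.78), (array([424.5, 349.5]), 0.77), (array([262.6, 173.9]), 0.75), (array([357.8, 206.8]), 0.47)]
m1.png
s_1165.png
s_1263.png
s_1361.png
s_1568.png
side0.png
top0.png
w1.png
w2.png
w3.png
```

View pics/s_1568.png

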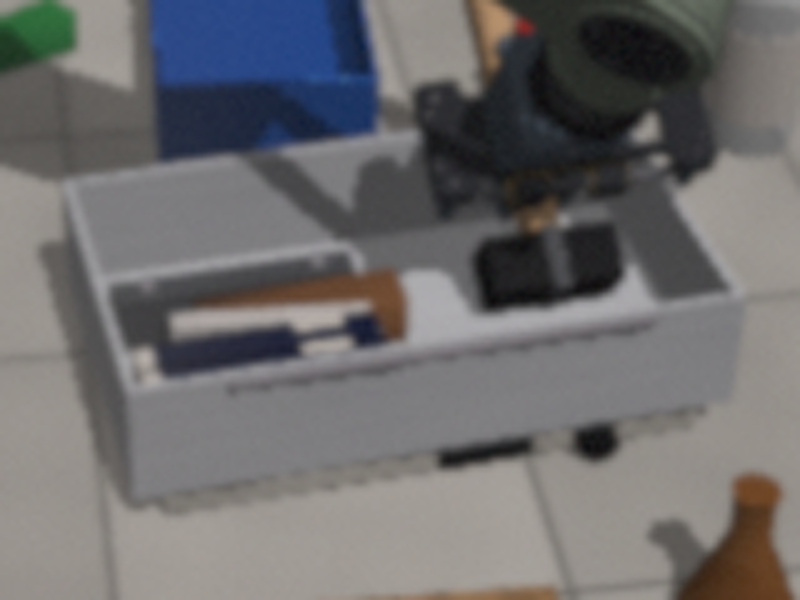

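Emit:
apply_moves(delta_pos=[[0, 0, 0.2], [0, 0, 0.4], [0, 0, 0.6], [0, 0, 0.8], [0, 0, 1], [0, 0, 1]], rot=[[0, 0, 0], [0, 0, 0], [0, 0, 0], [0, 0, 0], [0, 0, 0], [0, 0, 0]], hand=[0, 0, 0, 0, 0, 0])

```text
time_s: 16.33
ee_pos: [662.0, 61.0, 206.1]
ee_rot: [179.4, -34.9, 96.3]
force: [2.0, -1.1, -3.4]
gripper_width: 23.8
gripper_force: 55.0
```

Emit:
apply_moves(delta_pos=[[-0.05, -0.234, 0.01], [-0.1, -0.47, 0.01], [-0.15, -0.7, 0.01], [-0.2, -0.932, 0.01]], rot=[[-0.025, -0.0026, 0], [-0.05, -0.0053, 0], [-0.075, -0.008, 0], [-0.1012, -0.0106, 0]], hand=[0, 0, 0, 0])

```text
time_s: 16.67
ee_pos: [635.0, -51.9, 199.9]
ee_rot: [-179.8, -26.2, 95.9]
force: [-0.6, -0.0, -3.3]
gripper_width: 24.0
gripper_force: 55.0
```

Emit:
apply_moves(delta_pos=[[-0.05, -0.234, 0.01], [-0.1, -0.47, 0.01], [-0.15, -0.7, 0.01], [-0.2, -0.932, 0.01]], rot=[[-0.025, -0.0026, 0], [-0.05, -0.0053, 0], [-0.075, -0.008, 0], [-0.1012, -0.0106, 0]], hand=[0, 0, 0, 0])

```text
time_s: 17.0
ee_pos: [610.9, -163.6, 201.1]
ee_rot: [-179.8, -17.5, 95.9]
force: [0.5, 0.5, -4.5]
gripper_width: 23.5
gripper_force: 55.0
```

Emit:
apply_moves(delta_pos=[[-0.05, -0.234, 0.01], [-0.1, -0.47, 0.01], [-0.15, -0.7, 0.01], [-0.2, -0.932, 0.01]], rot=[[-0.025, -0.0026, 0], [-0.05, -0.0053, 0], [-0.075, -0.008, 0], [-0.1012, -0.0106, 0]], hand=[0, 0, 0, 0])

```text
time_s: 17.33
ee_pos: [586.9, -275.1, 202.2]
ee_rot: [-179.8, -8.8, 96.0]
force: [0.4, -0.3, -4.3]
gripper_width: 23.7
gripper_force: 55.0
```

Emit:
apply_moves(delta_pos=[[-0.05, -0.234, 0.01], [-0.1, -0.47, 0.01], [-0.15, -0.7, 0.01], [-0.2, -0.932, 0.01], [-0.2, -0.932, 0.01]], rot=[[-0.025, -0.0026, 0], [-0.05, -0.0053, 0], [-0.075, -0.008, 0], [-0.1012, -0.0106, 0], [-0.1012, -0.0106, 0]], hand=[0, 0, 0, 0, 0])

```text
time_s: 17.75
ee_pos: [561.8, -389.5, 203.1]
ee_rot: [-179.8, 0.0, 95.8]
force: [0.3, 0.1, -3.8]
gripper_width: 23.5
gripper_force: 55.0
```

Emit:
apply_moves(delta_pos=[[-0.03, 0, -0.2], [-0.07, 0, -0.4], [-0.1, 0, -0.667], [-0.1, 0, -0.667], [-0.1, 0, -0.667], [-0.1, 0, -0.667], [-0.1, 0, -0.667]], rot=[[0, 0, -0.05], [0, 0, -0.12], [0, 0, -0.19], [0, 0, -0.216], [0, 0, -0.216], [0, 0, -0.216], [0, 0, -0.216]], hand=[0, 0, 0, 0, 0, 0, 0])

```text
time_s: 18.33
ee_pos: [553.2, -386.2, 125.8]
ee_rot: [179.9, -0.0, 77.5]
force: [0.6, -1.2, -3.3]
gripper_width: 23.9
gripper_force: 55.0
```

```bash
python3 k.py; python3 g.py w9.png
```

```text
t 18.3333 tcp [ 553.2 -386.2  125.8] [179.9  -0.   77.5] q [-35.9  30.6  82.7   0.   66.6 -23.4] F [ 0.6 -1.2 -3.3] w 23.9293543512611
handle [0.2 1.  0. ] head C [ 541.7 -438.   144.3] tray -424.6772498516085 67.29373138506202
side proj C [350.5 309.4] [(array([287.5, 314.6]), 0.93), (array([351. , 310.7]), 0.6), (array([424.4, 348.7]), 0.9), (array([327.8, 229.7]), 0.74), (array([261.6, 173.1]), 0.74)]
18.4833 [ 553.2 -386.5  126.3] [179.9   0.   77.5] [-35.9  30.6  82.7   0.   66.6 -23.4]
```

View pics/w9.png

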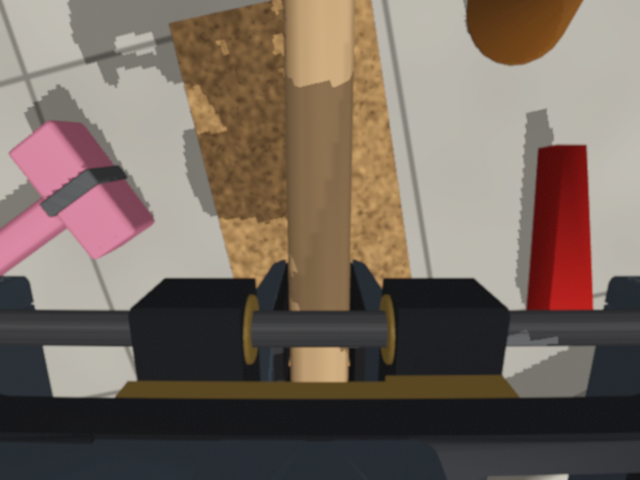

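Emit:
apply_moves(delta_pos=[[0, 0, -0.15], [0, 0, -0.35], [0, 0, -0.55], [0, 0, -0.75], [0, 0, -0.88], [0, 0, -0.95], [0, 0, -0.98], [0, 0, -0.98]], rot=[[0, 0, 0], [0, 0, 0], [0, 0, 0], [0, 0, 0], [0, 0, 0], [0, 0, 0], [0, 0, 0], [0, 0, 0]], hand=[0, 0, 0, 0, 0, 0, 0, 0])

```text
time_s: 19.2
ee_pos: [552.8, -386.4, 7.5]
ee_rot: [180.0, -0.0, 77.4]
force: [0.2, 1.1, -3.8]
gripper_width: 23.6
gripper_force: 55.0
```

Emit:
apply_moves(delta_pos=[[0, 0, -0.01], [0, 0, -0.02], [0, 0, -0.025], [0, 0, -0.025]], rot=[[0, 0, 0], [0, 0, 0], [0, 0, 0], [0, 0, 0]], hand=[0, 0, 0, 0])

```text
time_s: 19.53
ee_pos: [553.0, -386.6, 5.3]
ee_rot: [179.9, 0.0, 77.4]
force: [0.4, 0.1, -3.1]
gripper_width: 23.9
gripper_force: 55.0
```

Emit:
apply_moves(delta_pos=[[0, 0, -0.005], [0, 0, -0.008], [0, 0, -0.008]], rot=[[0, 0, 0], [0, 0, 0], [0, 0, 0]], hand=[0, 0, 0])

```text
time_s: 19.78
ee_pos: [553.0, -386.6, 4.6]
ee_rot: [179.9, 0.0, 77.4]
force: [-0.1, 1.6, 1.3]
gripper_width: 24.0
gripper_force: 55.0
```

Seated (the force changed sign); release and rise.

Emit:
apply_moves(delta_pos=[[0, 0, 0], [0, 0, 0], [0, 0, 0], [0, 0, 0], [0, 0, 0], [0, 0, 0], [0, 0, 0], [0, 0, 0], [0, 0, 0], [0, 0, 0]], rot=[[0, 0, 0], [0, 0, 0], [0, 0, 0], [0, 0, 0], [0, 0, 0], [0, 0, 0], [0, 0, 0], [0, 0, 0], [0, 0, 0], [0, 0, 0]], hand=[0.4, 0.5, 0.7, 0.8, 0.8, 0.8, 0.8, 0.8, 0.8, 0.8])

```text
time_s: 20.62
ee_pos: [552.6, -386.3, 3.6]
ee_rot: [180.0, -0.0, 77.4]
force: [-0.4, 0.4, 0.5]
gripper_width: 72.9
gripper_force: 0.0
```

Emit:
apply_moves(delta_pos=[[0, 0, 0.1], [0, 0, 0.3], [0, 0, 0.6], [0, 0, 0.9], [0, 0, 1]], rot=[[0, 0, 0], [0, 0, 0], [0, 0, 0], [0, 0, 0], [0, 0, 0]], hand=[0.8, 0.8, 0.8, 0.8, 0.8])

```text
time_s: 21.03
ee_pos: [555.1, -388.1, 130.7]
ee_rot: [179.4, 0.2, 77.4]
force: [0.3, -0.9, 0.4]
gripper_width: 72.9
gripper_force: 0.0
```

Emit:
apply_moves(delta_pos=[[0, 0.2, 0.3], [0, 0.4, 0.6], [0, 0.6, 0.9], [0, 0.6, 1], [0, 0.6, 1], [0, 0.6, 1]], rot=[[0, 0, 0], [0, 0, 0], [0, 0, 0], [0, 0, 0], [0, 0, 0], [0, 0, 0]], hand=[0.8, 0.8, 0.8, 0.8, 0.8, 0.8])

```text
time_s: 21.53
ee_pos: [552.9, -314.3, 245.0]
ee_rot: [179.9, 0.1, 77.5]
force: [0.6, 0.6, -0.8]
gripper_width: 72.6
gripper_force: 0.0
```

```bash
cat > f.py <<'E'
from h import *
np.set_printoptions(precision=1,suppress=True)
s=env.state();print(s['time_s'],s['ee_pos'],s['gripper_width'])
P={n:grab(n) for n in('wrist','top','side')}
for q,z in dict(mallet_head=23,mallet_grip=23,wedge_butt=47,basin=0,jar=0,flask=0,mat=3).items():
  for n,c in P.items():
    for d in spotter.landmark_of(c,q)[:3]: print(q,n,np.round(d['position'],1),round(d['score'],2),onz(c,d['position'],z))
a=np.asarray(P['wrist']['pixels']);b=np.asarray(P['top']['pixels'])[120:330,180:500]
cv2.imwrite('pics/fin.png',np.hstack([cv2.resize(a,(400,600)),cv2.resize(b,(400,600),interpolation=cv2.INTER_CUBIC)])[:,:,::-1])
E
python3 f.py
```

```text
21.5333 [ 552.9 -314.3  245. ] 72.64612991749597
mallet_head wrist [175.1 243.7] 0.92 [ 400.5 -314.2   23. ]
mallet_head top [519.  324.3] 0.84 [ 295.1 -579.1   23. ]
mallet_head top [462.8 234.7] 0.63 [ 536.2 -442.1   23. ]
mallet_head side [349.9 345.9] 0.75 [ 545.3 -446.4   23. ]
mallet_head side [251.6 403.7] 0.59 [ 298.7 -574.5   23. ]
mallet_grip wrist [330.9 281.6] 0.93 [ 550.2 -390.4   23. ]
mallet_grip wrist [139.  268.9] 0.61 [ 354.3 -332.2   23. ]
mallet_grip top [533.3 316.2] 0.63 [ 315.  -618.2   23. ]
mallet_grip side [349.8 328.6] 0.93 [ 556.4 -391.4   23. ]
mallet_grip side [263.8 420.2] 0.93 [ 322.7 -618.2   23. ]
mallet_grip side [297.5 180.8] 0.41 [508.9 354.9  23. ]
wedge_butt top [296.2 227.6] 0.87 [566.4  -0.5  47. ]
wedge_butt top [136.3 300.8] 0.79 [386.1 426.4  47. ]
wedge_butt top [476.3 164.4] 0.75 [ 719.7 -481.4   47. ]
wedge_butt side [262.2 176.1] 0.88 [377.6 366.2  47. ]
wedge_butt side [426.3 349.9] 0.55 [ 718.8 -504.3   47. ]
wedge_butt side [329.6 230. ] 0.54 [570.5  -0.4  47. ]
basin top [164.9 250. ] 0.59 [521.1 364.7   0. ]
basin side [298.8 186. ] 0.88 [513.5 354.3   0. ]
jar top [293.9 238.5] 0.66 [541.8   9.7   0. ]
jar side [300.1 183.5] 0.74 [520.6 371.9   0. ]
jar side [356.6 191.6] 0.48 [724.2 286.2   0. ]
jar side [396.9 290.1] 0.23 [ 725.3 -248.9    0. ]
flask wrist [466.1 123.8] 0.62 [ 720.9 -261.4    0. ]
flask top [392.4 168.9] 0.69 [ 724.8 -265.     0. ]
flask side [347.8 329.6] 0.71 [ 555.8 -374.4    0. ]
flask side [395.3 293.4] 0.58 [ 717.  -261.3   -0. ]
mat wrist [326.8 256. ] 0.81 [ 551.2 -367.5    3. ]
mat top [294.  191.6] 0.45 [670.1   6.    3. ]
mat side [345.4 325.9] 0.97 [ 551.4 -363.6    3. ]
mat side [328.4 242.8] 0.37 [566.1  -9.8   3. ]
```

View pics/fin.png

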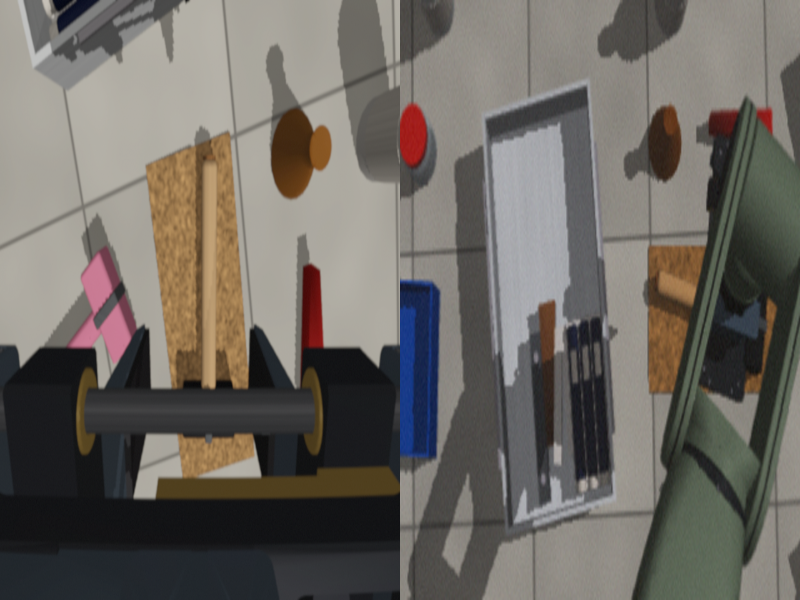

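The wedge butt is about at the tight point, the mallet lies on its mat, and basin, jar and flask have not moved.

```bash
python3 -c "
from workcell import env
print(env.job_done())"
```

```text
the job is handed in; nothing more can be done
None
```

I drove the wedge in with three separate mallet taps until it stopped advancing (about 17 N on the last push), laid the mallet back with its head on the mat, left the basin, jar and flask where they were, and handed the job in at about 22 s; no verdict came back.

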